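Refit the washed key of a vinegar cask's wooden tap and bed it shut

TASK

The washed key of the little vinegar cask's wooden tap lies on the green board: stand it plug down in the hole on top of the tap with its handle along the spout (open) and let go of it, for it only sits there loosely. Then take the handle afresh from above and turn it a quarter turn, until it lies squarely across the spout (shut), pressing down as you turn so that the tapered plug works its way down and jams with its collar almost on the rim. Press while it turns, not before or after (straight pushing does not seat it), leave it standing so, and do not upset the other things.

Things in the scene. Friction and masses are not known exactly. Their poses are not given: they have to be found in the camera images.
- tap_key: Loose wooden key, 34 g: dark oval handle 56 x 32 x 18 mm, flat sides 32 mm apart, on a short neck; dark collar 28 mm across; pale tapered plug, 25 mm thick at the collar, 13 at its tip. Origin on its axis at the collar's underside; z to the handle (its middle at z +23, top +32 mm; plug tip at -40); x along the handle. Starts lying on a flat side, x level, plug roughly to the robot's left
- cask: Fixed small oak cask with steel hoops, lying on a dark cradle; pale wooden tap in front. Origin on the table straight below the tap's upright hole; x from the tap to the cask (the spout points to -x), y to its left, z up. The cask's front end is 95 mm from the hole's axis (x +95), 155 mm wide, top at z 177 mm. Handle along x = open, along y = shut
- tap_rim (a point): Centre of the mouth of the tapered hole, in the tap's flat top rim, 78 mm over the table; z up, axes as the cask's. Hole 23.5 mm wide at the mouth, boss 40 mm across. A key merely dropped in stands with its origin some 4.5 mm above this point. Pressed with 20 N it sinks some 2 mm at most; pressed so during a quarter turn, to some 1 mm above this point, and there it stays when let go
- green_board: Fixed green plastic chopping board, 170 x 260 x 10 mm, on which the key lies at the start; origin under its centre, y along its length
- tumbler: Empty drinking glass, 76 mm wide, 89 mm high, standing right of the tap; not to be upset. Origin at the middle of its foot. A wall rises along the table's right edge (y about -0.4 m), so over the tap the hand should lean to the left rather than the right
- honey: Jar with a green lid, 68 mm wide, 84 mm high, standing behind the board; not to be upset. Origin at the middle of its foot
- cork: Wine cork lying near the table's front edge, 44 mm long, 23 mm thick; not to be shifted. Origin at its underside

How it is judged (in metres and radians):
On the way, in this order (a step that is already met when the one before it is completed fails the run):
1. the key stands loosely in the tap's hole, plug down, handle along the spout, let go (z of tap_key in the frame of tap_rim between 0.0035 and 0.009 m and horizontal distance between tap_key and tap_rim below 0.006 m and angle between tap_key's own z axis and vertical below 0.15 rad and angle between the x axis of tap_key and the x axis of cask, either way round below 0.45 rad and contact force between each of the arm, the fingers and tap_key below 0.1 N and linear speed of tap_key below 0.02 m/s), for 0.2 s.
2. pressed while it is turned, the key has gone down with its handle still well short of shut (z of tap_key in the frame of tap_rim below 0.003 m and horizontal distance between tap_key and tap_rim below 0.006 m and angle between tap_key's own z axis and vertical below 0.15 rad and angle between the x axis of tap_key and the y axis of cask, either way round above 0.3 rad and angle between the x axis of tap_key and the x axis of cask, either way round above 0.3 rad).
At the end, for the whole second after the job is handed in: The key stands upright in the tap (within 0.08 rad, 3 mm off centre), its collar within 2.5 mm of the rim, its handle across the spout within 0.25 rad, at rest and let go (z of tap_key in the frame of tap_rim between -0.003 and 0.0025 m and horizontal distance between tap_key and tap_rim below 0.003 m and angle between tap_key's own z axis and vertical below 0.08 rad and angle between the x axis of tap_key and the y axis of cask, either way round below 0.25 rad and linear speed of tap_key below 0.02 m/s and angular speed of tap_key below 0.3 rad/s); the robot touches nothing.
It fails at once if the key is driven down to within 2 mm of the rim with the handle still along the spout, before it is turned (z of tap_key in the frame of tap_rim below 0.002 m and horizontal distance between tap_key and tap_rim below 0.006 m and angle between the x axis of tap_key and the x axis of cask, either way round below 0.25 rad).
It fails at once if the tumbler, the honey jar or the cork is shifted by more than 30 mm or tipped (distance of any of tumbler, honey, cork from where it was at the start of the episode above 0.03 m or angle between any of tumbler, honey's own z axis and vertical above 0.4 rad).
It also fails if it takes over 51 s, if anything falls off the work surface, if the arm or the gripper's body presses on something with over 40 N, if the wrist force passes 120 N, or if a joint passes its speed limit or range.

ROBOT

A 7-joint arm with a two-finger parallel gripper is mounted at the origin on a cart in front of the work surface, level with it; the furniture and walls round the work are solid. World frame = base frame: x ahead of the robot, y to its left, z up, the work surface at z = 0. Lengths are in mm, angles in rad, forces in N, time in s.
With the tool pointing down it reaches from about 400 to 900 mm from the base axis. Payload 5.5 kg.
Tool frame: the origin (TCP) lies at the very end of the fingers, on their centre line; the grasp point (between the pads) lies 19 mm behind it; z points along the fingers, y is the line along which they close (so a half turn about z gives the same grasp; the last joint's range is limited). The gripper opens to 85 mm and grips with 20 to 120 N. Pads are 22 mm wide; open, the fingers measure 114 mm over their backs; the gripper's body (76 mm by 85 mm) begins 54 mm behind the grasp point. The pads swing forward as they close: fully open they stand 13 mm farther back than shut.
Start: joints at [-0.936, 0.501, -0.427, 1.55, 0.221, 1.138, -0.21], TCP at [236.103, 605.603, 231.31] pointing down, gripper open.
Joint ranges: [-2.88, 2.88], [-0.31, 2.03], [-1.54, 1.56], [0.2, 2.42], [-1.41, 4.55], [0.19, 2.02], [-2.57, 2.57]. Speed limits (rad/s): [2.57, 2.57, 3.14, 3.14, 3.14, 3.14, 3.14].

INTERFACE

Orientations are given as a 3x3 rotation matrix whose columns are the frame's x, y, z axes.
In Python, from bench import bot gives the robot as it stands.
- The arm moves only by the shell command python3 inch.py [OPENING] [FORCE], which reads ROWS from standard input. ROWS is a JSON list of rows, 1 to 5 of them, each written [[dx, dy, dz], [rx, ry, rz]]: dx, dy, dz in shares of the most that a row can go, 1 being 62.5 mm, then a rotation vector rx, ry, rz in units of 0.05 rad; each row shifts and turns the commanded pose from where the row before left it, along the tool's axes as they then stand; what a row does not reach is not made up. A row lasts 1/8 s, in which the tool goes at most 62.5 mm and 0.188 rad, less where a joint would pass 70% of its speed; a pose out of reach is approached as far as the arm can. OPENING is the finger opening in mm, set as the command begins (- or left out keeps the last). The fingers move at their own pace and stop on an object; FORCE is the grip in N (left out, the last holds). Time passes only in rows, so rows that do not move let the fingers close. It prints the time, the measured TCP pose, the force, the opening and the grip force at its end. Input that does not fit is refused with a message, and nothing moves.
- bot.read_state(): the state, without advancing time (a new reading comes with each control period).
- bot.get_image(name): name is "scene" or "top" or "wrist"; returns a dict with "pixels" (480x640x3 uint8, red, green, blue), "intrinsics" (3x3 intrinsics, pixels), "dist_coeffs" ([k1, k2, p1, p2, k3] as OpenCV has them; the pictures are not rectified), "eye" and "attitude" of the camera in the world. Camera axes: x right, y up, looking along -z (the intrinsics and any distortion apply to the point x, -y, -z); pixel columns grow to the right and rows downward; lengths in mm; the calibration is good to about 2 mm. A picture is of the moment at which its call begins. There is no depth.
- bot.close_job(): hands the job in; it is judged then, once.
The state is a dict: "time_s": time; "q": joint angles; "qvel": joint speeds; "joint_efforts": joint torques, N m; "position": TCP position; "ee_rot": TCP orientation; "wrist_force": force on the tool from outside, world axes, zero at the start; "wrist_torque": the same for the moment, N m; "opening": finger opening in mm; "finger_force": force on a finger pad.
Only numpy, scipy, OpenCV 4.12 (cv2) and the standard library are available. Lean on these libraries where they do the work, as an engineer would, in place of code of your own. Each camera call takes 0.05 s, during which the arm holds its last target. There are 200 camera calls.

## Working session

There is one attempt and no reset: what is moved stays moved. The work goes in short steps, Python scripts to look and compute and a shell command to move; the robot and the scene stay as the last step left them, time stands still between calls to the robot, and variables do not carry over. Pictures are saved under pics/ and viewed, at most 10 in all, crops included, and the job is handed in when it is done.

```bash
ls; mkdir -p pics; python3 - <<'E'
from bench import bot
import cv2,pickle
s=bot.read_state();print(s)
for n in("scene","top"):
    im=bot.get_image(n);cv2.imwrite(f"pics/{n}0.png",im["pixels"][:,:,::-1]);pickle.dump(im,open(f"pics/{n}0.pkl","wb"))
    print(n,im["intrinsics"],im["dist_coeffs"],im["eye"],im["attitude"])
E
```

```text
bench.py
inch.py
pics
{'time_s': 0.0, 'q': array([-0.93579147,  0.50181977, -0.42673844,  1.55147472,  0.22075692,
        1.13833599, -0.21030853]), 'qvel': array([-0.00048803, -0.00011725,  0.00025307,  0.00014449, -0.00030529,
        0.00187501, -0.0013466 ]), 'joint_efforts': array([-7.41899548e-04, -5.69531429e+01, -5.81635013e+00, -2.80936378e+01,
        1.07074238e-02,  1.24007236e-02,  2.11188251e-05]), 'position': array([235.94381777, 604.8921127 , 230.2620258 ]), 'ee_rot': array([[-9.31668372e-01,  3.63309005e-01, -7.82406067e-04],
       [ 3.63309842e-01,  9.31666566e-01, -1.83522308e-03],
       [ 6.21885024e-05, -1.99407512e-03, -9.99998010e-01]]), 'wrist_force': array([ 0.25982888,  0.36698174, -0.48460908]), 'wrist_torque': array([ 0.00678701, -0.02502402,  0.025466  ]), 'finger_force': 0.0, 'opening': 85.46454770920009}
scene [[535.6479536    0.         321.99282044]
 [  0.         535.6479536  243.25794876]
 [  0.           0.           1.        ]] [0.04468661 0.         0.         0.         0.        ] [-123.17735236 -782.66604739  828.57004354] [[ 0.73775224  0.41511892 -0.53235131]
 [-0.67473783  0.42864484 -0.60082648]
 [-0.0212248   0.80245865  0.59633013]]
top [[528.0115607    0.         322.33855056]
 [  0.         528.0115607  238.98236243]
 [  0.           0.           1.        ]] [-0.15547462  0.          0.          0.          0.        ] [ 512.03367982   17.57262072 1236.50242747] [[ 0.01176494  0.99872902 -0.04900958]
 [-0.99988046  0.01224195  0.00944436]
 [ 0.01003233  0.04889261  0.99875366]]
```

View pics/scene0.png

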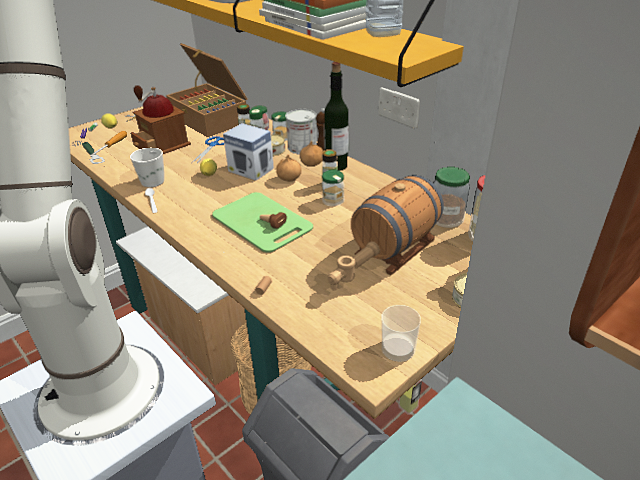

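View pics/top0.png

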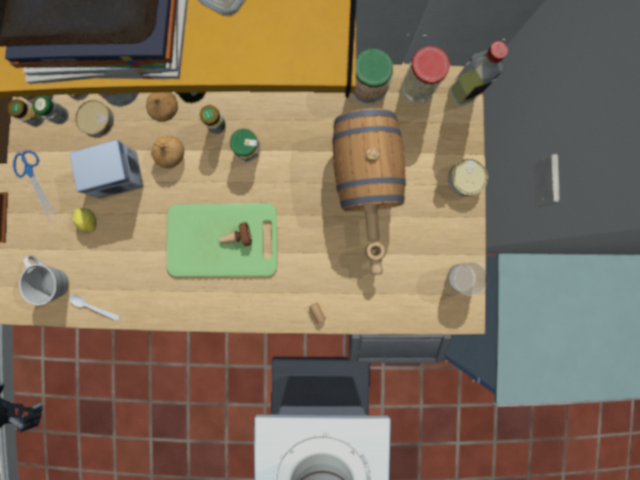

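The top view shows the key at about (221..250, 235), plug to the left, and the tap mouth at (375,250). In the scene view the key is near (270,218) and the tap mouth near (346,261). Next I'll enlarge these.

```bash
cat > h.py <<'E'
import numpy as np,cv2,pickle
def ray(im,uv):
    K=np.array(im["intrinsics"]);d=np.array(im["dist_coeffs"])
    p=cv2.undistortPoints(np.array([[uv]],float),K,d)[0,0]
    v=np.array(im["attitude"])@np.array([p[0],-p[1],-1.]);return np.array(im["eye"]),v/np.linalg.norm(v)
def plane(im,uv,z):
    e,v=ray(im,uv);return e+v*(z-e[2])/v[2]
def tri(obs):
    A=np.zeros((3,3));b=np.zeros(3);R=[ray(*o) for o in obs]
    for e,v in R:
        P=np.eye(3)-np.outer(v,v);A+=P;b+=P@e
    x=np.linalg.solve(A,b);return x,[np.linalg.norm((np.eye(3)-np.outer(v,v))@(x-e)) for e,v in R]
def proj(im,X):
    c=np.array(im["attitude"]).T@(np.array(X)-im["eye"])
    return cv2.projectPoints(np.array([[c[0],-c[1],-c[2]]]),np.zeros(3),np.zeros(3),np.array(im["intrinsics"]),np.array(im["dist_coeffs"]))[0][0,0]
def load(n): return pickle.load(open(f"pics/{n}.pkl","rb"))
def grab(n,name):
    from bench import bot
    im=bot.get_image(n);pickle.dump(im,open(f"pics/{name}.pkl","wb"));cv2.imwrite(f"pics/{name}.png",im["pixels"][:,:,::-1]);return im
def crop(im,u,v,w,h,s):
    return cv2.resize(im["pixels"][v:v+h,u:u+w,::-1],None,fx=s,fy=s,interpolation=cv2.INTER_CUBIC)
E
python3 - <<'E'
from h import *
s=load("scene0");t=load("top0")
a=np.hstack([crop(t,215,215,50,37,8),crop(t,350,220,50,37,8)])
b=np.hstack([crop(s,250,200,50,37,8),crop(s,322,245,50,37,8)])
cv2.imwrite("pics/c1.png",np.vstack([a,b]))
E
```

```text
(no output)
```

View pics/c1.png

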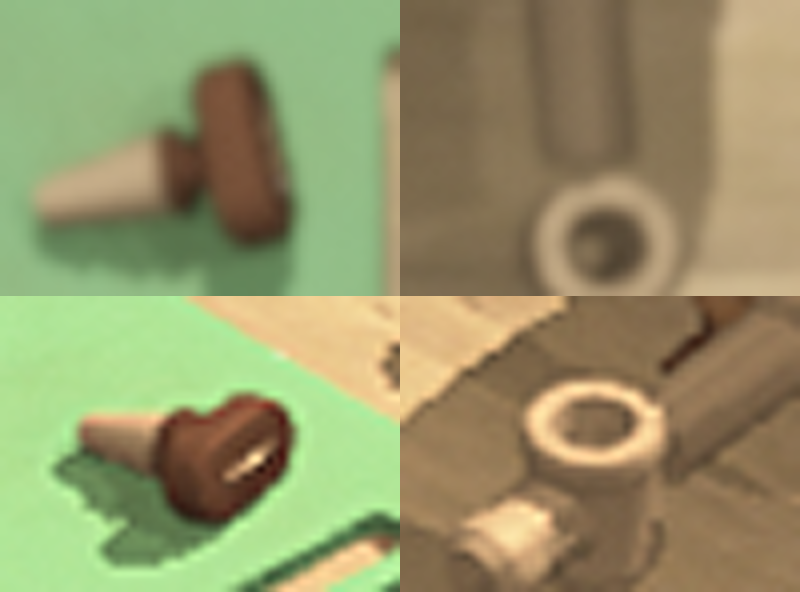

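```bash
python3 - <<'E'
from h import *
s=load("scene0");t=load("top0")
T=lambda x,y:((x+.5)/8-.5+215,(y+.5)/8-.5+215)
T2=lambda x,y:((x-399.5)/8-.5+350,(y+.5)/8-.5+220)
S=lambda x,y:((x+.5)/8-.5+250,(y-295.5)/8-.5+200)
S2=lambda x,y:((x-399.5)/8-.5+322,(y-295.5)/8-.5+245)
print("hole",tri([(t,T2(605,243)),(s,S2(595,423))]),plane(t,T2(605,243),78),plane(s,S2(595,423),78))
print("boss",plane(t,T2(605,243),78))
print("tip",tri([(t,T(37,205)),(s,S(83,432))]),plane(t,T(37,205),26),plane(s,S(83,432),26))
print("collar",plane(t,T(165,172),26),plane(s,S(160,445),26))
for n,p in dict(hA=(222,68),hB=(262,240),hc=(243,153)).items(): print(n,plane(t,T(*p),30))
# tap direction: cask bung & pipe
print("pipe",plane(t,T2(585,0),60), "bung",plane(t,(372.5,154),177))
print("tumbler",plane(t,(466,279),40))
E
```

```text
hole (array([ 545.45570518, -109.58868755,   74.94895473]), [np.float64(1.0643483341357933), np.float64(1.0643483341357585)]) [ 546.17488263 -109.95157255   78.        ] [ 541.85806324 -111.71720505   78.        ]
boss [ 546.17488263 -109.95157255   78.        ]
tip (array([565.44712802, 246.71824828,  13.78335094]), [np.float64(1.0470423309787786), np.float64(1.0470423309787031)]) [565.73989129 243.79800411  26.        ] [554.36218394 231.99552702  26.        ]
collar [575.70411791 206.8289467   26.        ] [568.21571615 207.56373337  26.        ]
hA [605.5836369  190.35583042  30.        ]
hB [556.33447045 177.86854984  30.        ]
hc [581.21853319 183.80955775  30.        ]
pipe [ 614.71328463 -105.85848985   60.        ] bung [738.69159305 -92.64679941 177.        ]
tumbler [ 482.81150417 -324.64104333   40.        ]
```
Tip height ~14-? Tip center at z tri 13.8 — suggests tilted: plug tip drooping? CoM in... pixel noise 1 px = 2.3mm, so z error a few mm. Collar: top (575.7,206.8) vs scene (568,207.5) at 26 → suggests lower as well: systematically hole off by −3 as well. So tip might be z~17-20. Better look with the wrist camera. Move above key with the wrist camera and look at it.

The rows are not in the units I measure in: shifts go in shares of 62.5 mm and turns go in units of 0.05 rad. I convert before sending: 0.186 rad is 3.72.

```bash
echo '[[[0,0,0],[0,0,3.72]],[[0,0,0],[0,0,3.72]],[[0,0,0],[0,0,3.72]],[[0,0,0],[0,0,3.72]],[[0,0,0],[0,0,3.72]]]' | python3 inch.py 85; cat >> h.py <<'E'
def delta(P,R=None):
    from bench import bot
    from scipy.spatial.transform import Rotation as Ro
    s=bot.read_state();M=np.array(s["ee_rot"])
    print("d tool",(M.T@(np.array(P)-s["position"])).round(1),end=" ")
    if R is not None: print("rot",Ro.from_matrix(M.T@R).as_rotvec().round(3),end=" ")
    print("t",s["time_s"],"F",np.round(s["wrist_force"],1))
E
python3 -c "
from h import *
delta([580,185,230])"
```

```text
time_s: 0.72
position: [236.0, 605.2, 230.7]
ee_rot: [[-0.26, 0.966, -0.0], [0.966, 0.26, -0.001], [-0.001, -0.001, -1.0]]
wrist_force: [-0.3, -0.7, 0.0]
opening: 84.9
finger_force: 0.0
d tool [-495.2  223.     0.9] t 0.725 F [-0.3 -0.7  0. ]
```

In the tool's units: -55 mm is -0.88, 25 mm is 0.4.

```bash
echo '[[[-0.88,0.4,0],[0,0,0]],[[-0.88,0.4,0],[0,0,0]],[[-0.88,0.4,0],[0,0,0]],[[-0.88,0.4,0],[0,0,0]],[[-0.88,0.4,0],[0,0,0]]]' | python3 inch.py >/dev/null;  echo '[[[-0.88,0.4,0],[0,0,0]],[[-0.88,0.4,0],[0,0,0]],[[-0.64,0.32,0],[0,0,0]],[[0,0,0],[0,0,0]]]' | python3 inch.py ; python3 - <<'E'
from h import *
w=grab("wrist","w1");print(w["eye"],w["attitude"]);delta([580,185,230])
E
```

```text
time_s: 1.85
position: [539.8, 242.4, 230.7]
ee_rot: [[-0.258, 0.966, 0.0], [0.966, 0.258, -0.003], [-0.003, -0.0, -1.0]]
wrist_force: [-0.9, 0.7, -0.5]
opening: 85.0
finger_force: 0.0
[522.9963551  306.04043557 373.98853687] [[ 9.66335024e-01 -2.48251914e-01 -6.75840908e-02]
 [ 2.57286667e-01  9.31950261e-01  2.55484407e-01]
 [-4.39481971e-04 -2.64272016e-01  9.64448085e-01]]
d tool [-69.4  24.8   0.7] t 1.9 F [ 0.4  0.5 -0.8]
```

View pics/w1.png

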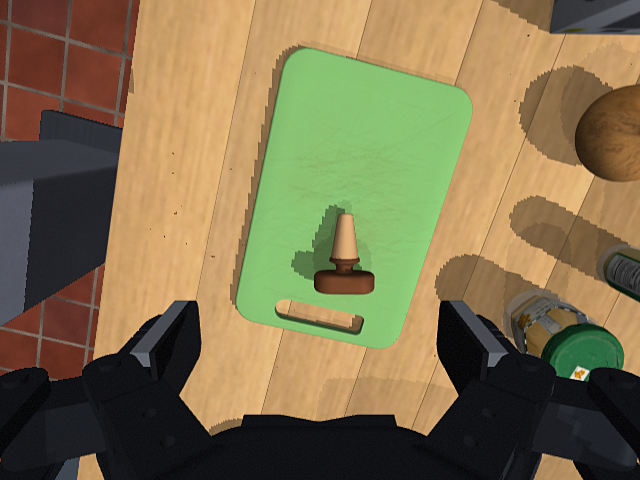

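The wrist view shows the plug tip at (345,213), the collar's underside at (344.5,262) and the handle ends at (314.5,282) and (374.5,282). The honey jar is at right, clear. I'll fit the key's pose to all three views.

```bash
python3 - <<'E'
from h import *
from scipy.optimize import least_squares
s=load("scene0");t=load("top0");w=load("w1")
T=lambda x,y:((x+.5)/8-.5+215,(y+.5)/8-.5+215)
S=lambda x,y:((x+.5)/8-.5+250,(y-295.5)/8-.5+200)
tip=[0,0,-40];co=[0,0,0]
obs=[(w,tip,(345,213),1),(w,co,(344.5,262),1),(w,[-28,0,23],(314.5,282),1),(w,[28,0,23],(374.5,282),1),
(t,tip,T(37,205),2),(t,co,T(165,172),2),(t,[28,0,23],T(222,62),2),(t,[-28,0,23],T(265,243),2),(s,tip,S(83,432),2),(s,co,S(165,440),2)]
def frame(p):
    c,sn=np.cos(p[3]),np.sin(p[3]);kx=np.array([c,sn,0]);h=np.array([sn,-c,0])
    kz=h*np.cos(p[4])+np.array([0,0,np.sin(p[4])]);return kx,np.cross(kz,kx),kz
def f(p):
    R=np.stack(frame(p),1)
    return np.concatenate([(proj(im,p[:3]+R@np.array(l))-uv)*k for im,l,uv,k in obs])
r=least_squares(f,[575,206,26,.25,.1]);p=r.x;kz=frame(p)[2]
print(p.round(3),"res",r.fun.round(1),"handle",(p[:3]+23*kz).round(1),"tip",(p[:3]-40*kz).round(1))
for g in(20,22,24,26):
  q=least_squares(lambda x:f([x[0],x[1],g,x[2],.14]),[575,206,.25]);print(g,q.x,q.cost)
print("honey",plane(w,(583,345),84),plane(t,(244,145),84))
E
```

```text
[5.74496e+02 2.05024e+02 2.83150e+01 2.60000e-01 2.27000e-01] res [-0.1  0.2  0.3 -4.7 -0.5  0.4  0.9  0.4  2.   1.4  1.2  1.  -0.6 -0.3
  0.3  1.9  1.6 -1.9  3.5 -1.2] handle [580.3 183.4  33.5] tip [564.5 242.7  19.3]
20 [5.75528761e+02 2.04477711e+02 2.61226092e-01] 63.11454061378842
22 [5.75279072e+02 2.04552539e+02 2.62573296e-01] 48.264956828137755
24 [5.75029668e+02 2.04631818e+02 2.63912818e-01] 38.010239037908406
26 [5.74780541e+02 2.04715586e+02 2.65244444e-01] 32.40990108850697
honey [773.73337303 199.18841529  84.        ] [775.36383965 183.06621788  84.        ]
```

```bash
echo '[[[0,0,0],[0,3,0]],[[0,0,0],[0,3,0]],[[0,0,0],[0,0,0]]]' | python3 inch.py; python3 - <<'E'
from h import *
a=.3;y=.263
xt=np.array([-np.sin(y),np.cos(y),0]);z=xt*np.sin(a)-np.array([0,0,np.cos(a)]);ty=np.array([np.cos(y),np.sin(y),0])
R=np.stack([np.cross(ty,z),ty,z],1);H=np.array([580.2,183.6,27.5])
delta(H+z*16,R)
E
```

```text
time_s: 2.28
position: [537.4, 244.5, 230.2]
ee_rot: [[-0.248, 0.966, -0.079], [0.923, 0.26, 0.283], [0.294, -0.003, -0.956]]
wrist_force: [-0.3, -0.2, -0.0]
opening: 85.0
finger_force: 0.0
d tool [-126.5   26.   189. ] rot [-0.002  0.001 -0.   ] t 2.275 F [-0.3 -0.2 -0. ]
```

In the tool's units: -50 mm is -0.8, 50 mm is 0.8.

```bash
echo '[[[-0.8,0.16,0.32],[0,0,0]],[[-0.8,0.16,0.32],[0,0,0]],[[-0.424,0.096,0.8],[0,0,0]],[[0,0,0.8],[0,0,0]],[[0,0,0],[0,0,0]]]' | python3 inch.py >/dev/null; echo '[[[0,0,0.4],[0,0,0]],[[0,0,0.224],[0,0,0]],[[0,0,0.16],[0,0,0]],[[0,0,0],[0,0,0]]]' | python3 inch.py; python3 - <<'E'
from h import *
w=grab("wrist","w2");t=grab("top","t2")
cv2.imwrite("pics/c2.png",np.hstack([crop(w,160,180,320,300,1.25),crop(t,200,200,80,75,5)]))
E
```

```text
time_s: 3.4
position: [579.2, 192.5, 13.6]
ee_rot: [[-0.255, 0.964, -0.079], [0.921, 0.267, 0.285], [0.296, -0.0, -0.955]]
wrist_force: [0.1, -0.2, -0.1]
opening: 85.0
finger_force: 0.0
```

View pics/c2.png

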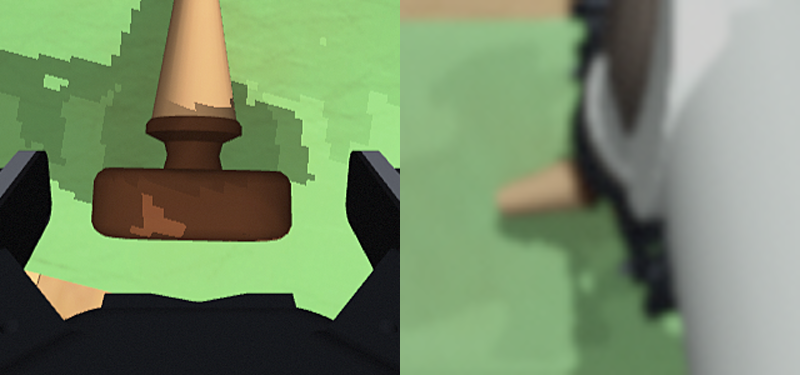

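The key lies centred between the fingers, its handle slightly behind the pad fronts. Now I'll close the gripper.

```bash
echo '[[[0,0,0],[0,0,0]],[[0,0,0],[0,0,0]],[[0,0,0],[0,0,0]],[[0,0,0],[0,0,0]],[[0,0,0],[0,0,0]]]' | python3 inch.py 45 50;  echo '[[[0,0,0],[0,0,0]],[[0,0,0],[0,0,0]],[[0,0,-0.16],[0,0,0]],[[0,0,-0.64],[0,0,0]],[[0,0,-0.96],[0,0,0]]]' | python3 inch.py; echo '[[[0,0,-0.96],[0,0,0]],[[0,0,-0.64],[0,0,0]],[[0,0,0],[0,0,0]]]' | python3 inch.py; python3 - <<'E'
from h import *
w=grab("wrist","w3");s=grab("scene","s3");t=grab("top","t3")
from bench import bot
u,v=proj(s,bot.read_state()["position"]).astype(int);print(u,v)
cv2.imwrite("pics/c3.png",np.hstack([crop(w,160,180,320,300,1.25),crop(s,u-40,v-38,80,75,5)]))
E
```

```text
time_s: 4.12
position: [580.0, 191.7, 14.1]
ee_rot: [[-0.254, 0.964, -0.078], [0.921, 0.265, 0.285], [0.295, 0.001, -0.955]]
wrist_force: [-1.5, -1.4, 6.0]
opening: 54.3
finger_force: 51.7
time_s: 4.75
position: [586.0, 160.7, 118.0]
ee_rot: [[-0.254, 0.964, -0.083], [0.921, 0.267, 0.285], [0.297, -0.004, -0.955]]
wrist_force: [1.5, -0.0, 0.2]
opening: 53.9
finger_force: 52.7
time_s: 5.12
position: [598.9, 130.7, 218.4]
ee_rot: [[-0.254, 0.965, -0.07], [0.922, 0.263, 0.285], [0.293, 0.008, -0.956]]
wrist_force: [0.5, -0.5, -0.8]
opening: 54.2
finger_force: 52.7
291 162
```

View pics/c3.png

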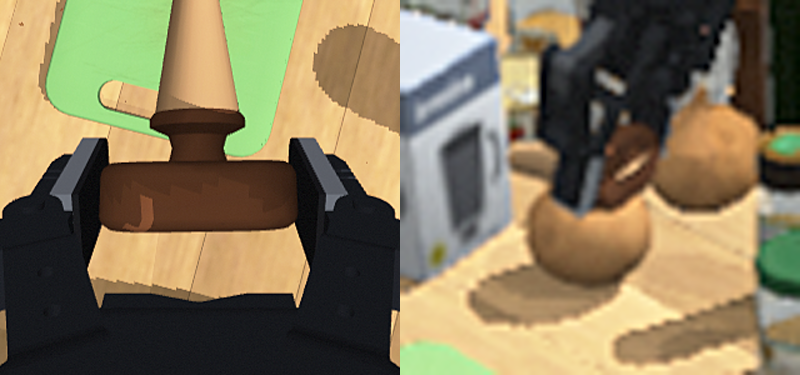

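```bash
python3 - <<'E'
from h import *
w=load("w3");P=w["pixels"].astype(int)
for r in range(120,275,6):
    row=P[r,240:400]; print(r,row[78],end=" ")
    m=(np.abs(row-row[78]).sum(1)<60); 
    l=78
    while l>0 and m[l-1]: l-=1
    h=78
    while h<159 and m[h+1]: h+=1
    print(240+l,240+h)
print(w["intrinsics"],w["dist_coeffs"])
E
```

```text
120 [159 219 131] 240 399
126 [162 220 132] 240 399
132 [162 222 133] 240 399
138 [155 219 130] 240 399
144 [159 220 131] 240 399
150 [162 219 130] 240 399
156 [163 219 129] 240 399
162 [165 221 128] 240 399
168 [231 184 129] 313 329
174 [231 186 130] 313 332
180 [232 186 132] 313 333
186 [231 187 131] 312 333
192 [232 185 130] 311 334
198 [231 185 130] 311 335
204 [230 183 129] 310 336
210 [230 185 130] 311 337
216 [231 184 130] 310 338
222 [231 186 131] 310 339
228 [231 185 130] 310 340
234 [231 186 130] 309 341
240 [231 187 130] 309 341
246 [230 186 128] 308 343
252 [231 183 131] 308 344
258 [232 184 131] 307 344
264 [222 171 122] 317 348
270 [76 47 29] 287 348
[[398.70950666   0.         318.44786957]
 [  0.         398.70950666 240.14151841]
 [  0.           0.           1.        ]] [-1.45942145e-05  0.00000000e+00  0.00000000e+00  0.00000000e+00
  0.00000000e+00]
```

```bash
cat > fit.py <<'E'
from h import *
from scipy.optimize import least_squares
from scipy.spatial.transform import Rotation as Ro
w=load("w3")
# camera->tool relation from w1-state: use current state (arm still)
from bench import bot
st=bot.read_state();M=np.array(st["ee_rot"]);p0=np.array(st["position"])
obs=[([28,0,23],(397,336)),([-28,0,23],(240,336)),([0,0,-40],(None,165)),([6.5,0,-40],(331.5,None)),([12.4,0,-1],(347,None)),([-12.4,0,-1],(288,None)),([14,0,2],(356,274)),([-14,0,2],(278,274))]
# key in tool: kx=+-ty ; kz from tool -x direction
def R(p):
    K0=np.stack([[0,1,0],[0,0,-1],[-1,0,0]],1).astype(float) # kx=ty, ky=-tz, kz=-tx
    return Ro.from_rotvec([0,p[3],0]).as_matrix()@K0@Ro.from_rotvec([0,p[4],0]).as_matrix()
def f(p):
    o=[]
    for l,uv in obs:
        q=proj(w,p0+M@(p[:3]+R(p)@np.array(l)))
        o+=[q[i]-uv[i] for i in(0,1) if uv[i] is not None]
    return np.array(o)
if __name__=="__main__":
    print(np.linalg.det(R(np.zeros(5))))
    r=least_squares(f,[23,0,-16,0,0]);print(r.x.round(3),r.fun.round(1))
    print("kz in tool",R(r.x)[:,2],"handle",r.x[:3]+23*R(r.x)[:,2]);np.save("grip.npy",r.x)
E
python3 fit.py
```

```text
1.0
[ 1.6001e+01  3.0290e+00 -1.1474e+01 -4.3600e-01  8.0000e-03] [-0.6 -2.8 -0.6 -0.6  0.6  1.4  4.  -4.6 -0.4  0.9  1.   1.9]
kz in tool [-0.90651754  0.00845227 -0.42208353] handle [ -4.84920453   3.22318833 -21.18143553]
```

```bash
cat > tgt.py <<'E'
from fit import *
g=np.load("grip.npy");g[1]=0;g[4]=0
psi=.08
K=np.stack([[np.cos(psi),np.sin(psi),0],[-np.sin(psi),np.cos(psi),0],[0,0,1]],1)
RT=K@R(g).T
def tcp(origin): return np.array(origin)-RT@g[:3]
E
python3 - <<'E'
from tgt import *
delta(tcp([545.5,-110,180]),RT);print(RT.round(3),tcp([545.5,-110,180]))
E
```

```text
d tool [-233.7 -115.3  -47.8] rot [ 0.082 -1.431  0.19 ] t 5.275 F [-0.2 -0.6 -0.7]
[[-0.034  0.997  0.072]
 [ 0.421  0.08  -0.904]
 [-0.907  0.    -0.422]] [ 546.87095147 -127.10031902  189.66247802]
```

```bash
echo '[[[0,0,0],[0.2,-3.58,0.48]],[[0,0,0],[0.2,-3.58,0.48]],[[0,0,0],[0.2,-3.58,0.48]],[[0,0,0],[0.2,-3.58,0.48]]]' | python3 inch.py >/dev/null; echo '[[[0,0,0],[0.2,-3.58,0.48]],[[0,0,0],[0.2,-3.58,0.48]],[[0,0,0],[0.2,-3.58,0.48]],[[0,0,0],[0.2,-3.58,0.48]],[[0,0,0],[0,0,0]]]' | python3 inch.py; python3 - <<'E'
from tgt import *
print(st["q"].round(2))
delta(tcp([545.5,-110,180]),RT)
E
```

```text
time_s: 6.4
position: [592.3, 134.3, 205.8]
ee_rot: [[-0.043, 0.996, 0.073], [0.414, 0.084, -0.906], [-0.909, -0.009, -0.416]]
wrist_force: [-0.1, 0.4, -1.0]
opening: 54.0
finger_force: 52.7
[-0.89  0.88  0.26  1.47  0.69  1.58 -0.83]
d tool [-91.5 -67.2 240.4] rot [0.    0.007 0.01 ] t 6.4 F [-0.1  0.4 -1. ]
```

```bash
echo '[[[-0.288,-0.208,0.768],[0,0,0]],[[-0.288,-0.224,0.768],[0,0,0]],[[-0.288,-0.208,0.768],[0,0,0]],[[-0.288,-0.224,0.768],[0,0,0]],[[-0.304,-0.208,0.768],[0,0,0]]]' | python3 inch.py >/dev/null; echo '[[[0,0,0],[0,0,0]],[[0,0,0],[0,0,0]]]' | python3 inch.py; python3 - <<'E'
from tgt import *
delta(tcp([545.5,-110,180]),RT)
s=grab("scene","s4");t=grab("top","t4");w=grab("wrist","w4")
a=proj(t,[545,-110,140]).astype(int);b=proj(s,[545,-110,110]).astype(int);print(a,b)
cv2.imwrite("pics/c4.png",np.vstack([np.hstack([crop(t,a[0]-40,a[1]-30,80,60,5),crop(s,b[0]-40,b[1]-30,80,60,5)]),np.hstack([crop(w,160,180,320,240,1.25),crop(w,0,0,640,480,.625)])]))
E
```

```text
time_s: 7.28
position: [549.3, -128.6, 195.9]
ee_rot: [[-0.026, 0.997, 0.073], [0.424, 0.077, -0.902], [-0.905, 0.007, -0.425]]
wrist_force: [0.3, 0.6, -0.7]
opening: 54.4
finger_force: 52.7
d tool [ 6.4 -2.4  1.1] rot [ 0.    -0.003 -0.008] t 7.275 F [ 0.3  0.6 -0.7]
[378 249] [346 248]
```

View pics/c4.png

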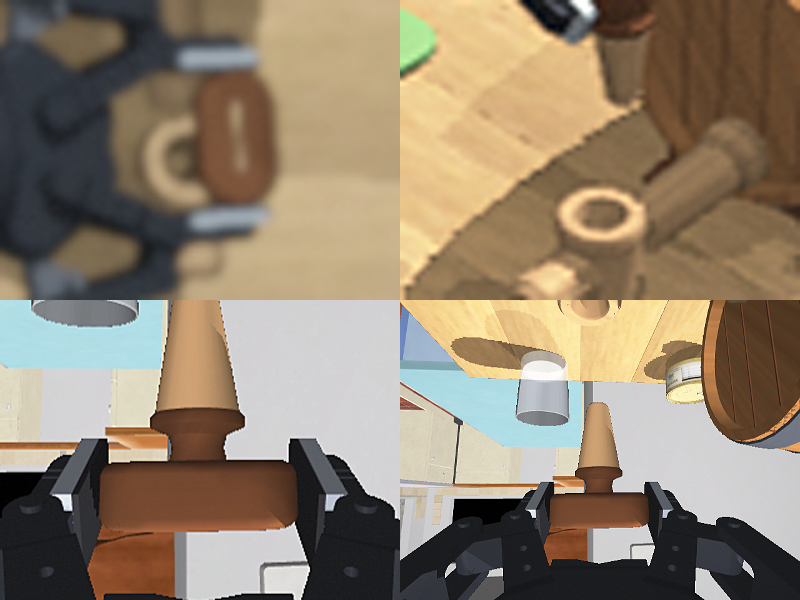

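Top view: handle top centre at crop (237,138), spout side not yet covered. Scene view: plug tip at crop (624,100). The key looks upright and still to the right of the hole.

```bash
python3 - <<'E'
from tgt import *
s=load("s4");t=load("t4");w=load("w4")
ta=(237.5/5-.5+338,138.5/5-.5+219);sa=((224.5)/5-.5+306,100.5/5-.5+218)
o=least_squares(lambda p:np.r_[proj(t,p+[0,0,32])-ta,proj(s,p+[0,0,-40])-sa],[545,-120,180])
print("key origin by cams",o.x.round(1),o.fun.round(1),"expected by grip",(p0+M@g[:3]).round(1))
for z in(178,182,186,190): print(z,plane(t,ta,z+32),plane(s,sa,z-40))
h,e=tri([(t,(375.2,249.9)),(s,(345.9,260.4))]);print("hole",h.round(1),e)
# wrist view: hole at full (597,305)->; panel scale .625
print("hole wrist",plane(w,((597-400)/.625,(305-300)/.625),78))
# tilt of key from wrist consistency
E
```

```text
key origin by cams [ 550.4 -115.   178.8] [ 0.3 -0.3 -0.5  0.1] expected by grip [ 548.8 -109.7  185.6]
178 [ 549.80015969 -114.60517391  210.        ] [ 552.00430281 -114.84899281  138.        ]
182 [ 549.65299402 -114.09011309  214.        ] [ 548.09343722 -118.7172003   142.        ]
186 [ 549.50582835 -113.57505228  218.        ] [ 544.18257163 -122.5854078   146.        ]
190 [ 549.35866268 -113.05999146  222.        ] [ 540.27170604 -126.4536153   150.        ]
hole [ 545.5 -109.6   75. ] [np.float64(1.1418144897516274), np.float64(1.141814489751711)]
hole wrist [ 548.46688296 -111.49933041   78.        ]
```

In the tool's units: 18 mm is 0.288, 16 mm is 0.256.

```bash
echo '[[[0.288,-0.032,0.096],[0,0,0]],[[0.288,-0.032,0.112],[0,0,0]],[[0.256,0,0.096],[0,0,0]],[[0,0,0],[0,0,0]],[[0,0,0],[0,0,0]]]' | python3 inch.py; python3 - <<'E'
from tgt import *
delta(tcp([545.5,-110,180]),RT)
s=grab("scene","s5");t=grab("top","t5");w=grab("wrist","w5")
cv2.imwrite("pics/c5.png",np.vstack([np.hstack([crop(t,335,220,80,60,5),crop(s,306,218,80,60,5)]),np.hstack([crop(w,240,0,160,120,2.5),crop(w,160,180,320,240,1.25)])]))
E
```

```text
time_s: 8.05
position: [545.2, -124.3, 140.0]
ee_rot: [[-0.029, 0.997, 0.073], [0.419, 0.078, -0.905], [-0.907, 0.004, -0.42]]
wrist_force: [-0.1, -0.3, -0.5]
opening: 54.4
finger_force: 52.7
d tool [-46.3   1.7 -18.2] rot [ 0.     0.002 -0.004] t 8.05 F [-0.1 -0.3 -0.5]
```

View pics/c5.png

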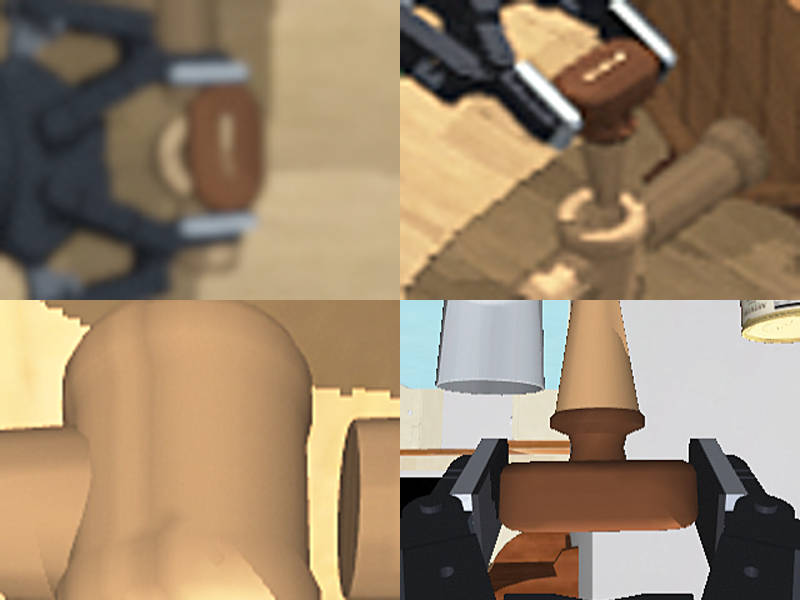

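```bash
python3 - <<'E'
from tgt import *
t=load("t5");s=load("s5")
ta=(228/5-.4+335,148/5-.4+220)
for z in(122,126,130):print(z,plane(t,ta,z+32))
sh=((610-400)/5-.4+306,75/5-.4+218) # handle top centre in scene
x,e=tri([(t,ta),(s,sh)]);print("handle top",x.round(1),e,"expected",(p0+M@g[:3]+[0,0,32]).round(1))
print(plane(load("top0"),(375.2,249.9),78))
for z in(0,):print((M.T@[0,0,-1]).round(3),(M.T@[0,1,0]).round(3))
E
```

```text
122 [ 545.57036057 -111.92925492  154.        ]
126 [ 545.44643778 -111.45072712  158.        ]
130 [ 545.32251498 -110.97219932  162.        ]
handle top [ 545.7 -112.1  153.2] [np.float64(0.1545378948598008), np.float64(0.1545378948597694)] expected [ 544.1 -107.   162.8]
[ 546.25773682 -109.97857137   78.        ]
[ 0.907 -0.005  0.421] [ 0.42   0.078 -0.904]
```

The tip is in the hole's mouth, with the handle about 2 mm right of centre. I'll correct that and lower the key.

```bash
echo '[[[0.16,0,0.04],[0,0,0]],[[0.144,0,0.0672],[0,0,0]],[[0.144,0,0.0672],[0,0,0]],[[0,0,0],[0,0,0]]]' | python3 inch.py; echo '[[[0.0288,0,0.0136],[0,0,0]],[[0.0288,0,0.0136],[0,0,0]],[[0,0,0],[0,0,0]]]' | python3 inch.py
```

```text
time_s: 8.7
position: [544.6, -122.2, 109.0]
ee_rot: [[-0.031, 0.997, 0.072], [0.419, 0.079, -0.904], [-0.907, 0.003, -0.42]]
wrist_force: [-0.3, -0.4, -0.5]
opening: 54.1
finger_force: 52.7
time_s: 9.07
position: [545.2, -122.1, 106.0]
ee_rot: [[-0.029, 0.997, 0.073], [0.42, 0.078, -0.904], [-0.907, 0.005, -0.421]]
wrist_force: [-0.3, 0.1, -0.4]
opening: 54.2
finger_force: 52.7
```

```bash
for i in 1 2; do :; done; echo '[[[0.0288,0,0.0136],[0,0,0]],[[0,0,0],[0,0,0]]]' | python3 inch.py | egrep 'pos|wrist'; echo '[[[0.0288,0,0.0136],[0,0,0]],[[0,0,0],[0,0,0]]]' | python3 inch.py| egrep 'pos|wrist'
```

```text
position: [545.1, -122.1, 104.0]
wrist_force: [-0.3, -0.7, -0.2]
position: [545.1, -122.1, 101.9]
wrist_force: [-0.0, 1.4, 0.2]
```

In the tool's units: 0.9 mm is 0.0144, 0.42 mm is 0.00672.

```bash
echo '[[[0.0144,0,0.00672],[0,0,0]],[[0,0,0],[0,0,0]]]' | python3 inch.py | egrep 'pos|wrist'; echo '[[[0.0144,0,0.00672],[0,0,0]],[[0,0,0],[0,0,0]]]' | python3 inch.py| egrep 'pos|wrist'
```

```text
position: [545.1, -122.1, 100.9]
wrist_force: [0.7, -0.2, -0.3]
position: [545.1, -122.1, 99.9]
wrist_force: [-1.2, 1.3, 0.4]
```

In the tool's units: 0.9 mm is 0.0144, 0.42 mm is 0.00672.

```bash
echo '[[[0.0144,0,0.00672],[0,0,0]],[[0,0,0],[0,0,0]]]' | python3 inch.py | egrep 'pos|wrist'; echo '[[[0.0144,0,0.00672],[0,0,0]],[[0,0,0],[0,0,0]]]' | python3 inch.py| egrep 'pos|wrist'
```

```text
position: [545.1, -122.1, 99.0]
wrist_force: [-0.1, 1.0, -0.4]
position: [545.0, -122.3, 98.1]
wrist_force: [-1.3, 0.5, 1.6]
```

```bash
echo '[[[0.0144,0,0.00672],[0,0,0]],[[0,0,0],[0,0,0]]]' | python3 inch.py | egrep 'pos|wrist'
```

```text
position: [544.9, -122.4, 97.2]
wrist_force: [-1.7, 0.4, 3.5]
```

Contact at about 3.5 N, so the key is seated. I'll release it and back off along the fingers.

In the tool's units: -50 mm is -0.8, -30 mm is -0.48.

```bash
echo '[[[0,0,0],[0,0,0]],[[0,0,0],[0,0,0]],[[0,0,0],[0,0,0]],[[0,0,0],[0,0,0]]]' | python3 inch.py 75 | egrep 'pos|wrist|open'; echo '[[[0,0,-0.16],[0,0,0]],[[0,0,-0.48],[0,0,0]],[[0,0,-0.8],[0,0,0]],[[0,0,-0.8],[0,0,0]],[[0,0,0],[0,0,0]]]' | python3 inch.py; python3 - <<'E'
from h import *
s=grab("scene","s6");t=grab("top","t6");w=grab("wrist","w6")
u,v=proj(w,[545,-110,100]).astype(int);print(u,v)
u=max(0,min(480,u-80));v=max(0,min(360,v-60))
cv2.imwrite("pics/c6.png",np.vstack([np.hstack([crop(t,350,230,50,37,8),crop(s,322,235,50,37,8)]),np.hstack([crop(w,u,v,160,120,2.5),crop(w,0,0,640,480,.625)])]))
E
```

```text
position: [545.3, -122.0, 97.0]
wrist_force: [0.6, 0.6, -0.1]
opening: 74.8
time_s: 11.95
position: [536.5, 10.8, 156.3]
ee_rot: [[-0.03, 0.996, 0.081], [0.425, 0.086, -0.901], [-0.905, 0.007, -0.426]]
wrist_force: [-0.4, -0.5, -1.1]
opening: 75.2
finger_force: 0.0
318 225
```

View pics/c6.png

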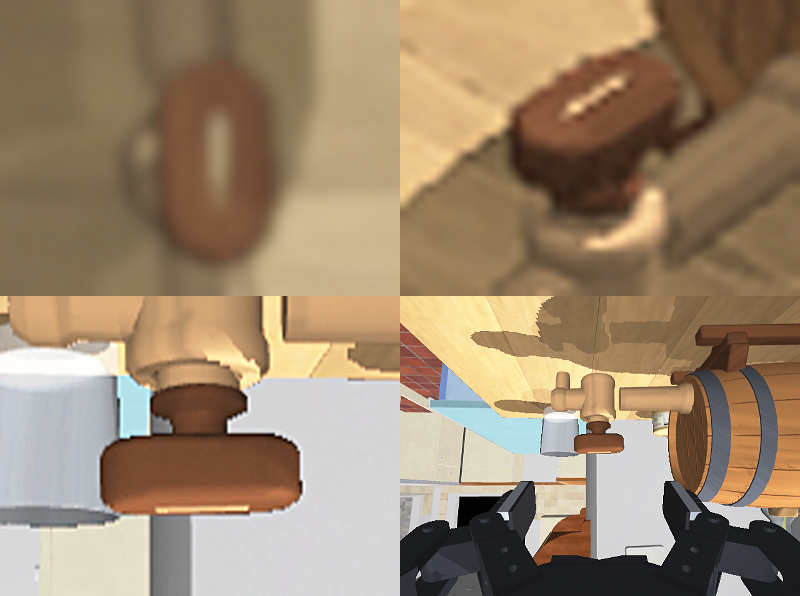

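The key stands upright in the tap, handle along the spout, let go. Next I'll prepare the fresh grasp from above across the flat sides.

```bash
cat > t2.py <<'E'
from h import *
psi=.08
ty=np.array([-np.sin(psi),np.cos(psi),0]);tz=np.array([0,0,-1.]);RD=np.stack([np.cross(ty,tz),ty,tz],1)
E
python3 - <<'E'
from t2 import *
from bench import bot
t=load("t6");s=load("s6")
print(bot.read_state()["q"].round(2))
ta=(216.5/8-.5+350,162.5/8-.5+230);sa=((598-399.5)/8-.5+322,100.5/8-.5+235)
print(plane(t,ta,114.5),plane(s,sa,114.5),tri([(t,ta),(s,sa)]))
delta([545.5,-110,220],RD)
E
```

```text
[-0.83  0.8   0.29  1.81  0.76  1.33 -0.99]
[ 545.39924002 -108.87456177  114.5       ] [ 543.40925964 -111.04087254  114.5       ] (array([ 545.42454519, -109.08016562,  112.3859751 ]), [np.float64(0.049534009408727306), np.float64(0.04953400940869987)])
d tool [-106.     2.2   77. ] rot [-0.882  0.886 -1.388] t 12.1 F [-1.  -1.  -0.4]
```

The rows are not in the units I measure in: shifts go in shares of 62.5 mm and turns go in units of 0.05 rad. I convert before sending: -54 mm is -0.864, -25 mm is -0.4, -0.126 rad is -2.52.

```bash
echo '[[[-0.864,0,-0.4],[0,0,0]],[[0,0,0],[-1.6,1.6,-2.52]],[[0,0,0],[-1.6,1.6,-2.52]],[[0,0,0],[-1.6,1.6,-2.52]],[[0,0,0],[-1.6,1.6,-2.52]]]' | python3 inch.py >/dev/null; echo '[[[0,0,0],[-1.6,1.6,-2.52]],[[0,0,0],[-1.6,1.6,-2.52]],[[0,0,0],[-1.6,1.6,-2.52]],[[0,0,0],[-1.6,1.6,-2.52]]]' | python3 inch.py |egrep 'pos|rot'; echo '[[[0,0,0],[-1.6,1.6,-2.52]],[[0,0,0],[-1.6,1.6,-2.52]],[[0,0,0],[-1.6,1.6,-2.52]],[[0,0,0],[0,0,0]]]' | python3 inch.py; python3 - <<'E'
from t2 import *
from bench import bot
print(bot.read_state()["q"].round(2));delta([545.4,-109.3,220],RD)
E
```

```text
position: [532.7, 1.8, 214.5]
ee_rot: [[-0.913, 0.347, 0.214], [0.282, 0.916, -0.284], [-0.294, -0.199, -0.935]]
time_s: 13.72
position: [533.5, -0.7, 213.6]
ee_rot: [[-0.999, -0.008, 0.034], [-0.01, 0.999, -0.045], [-0.033, -0.045, -0.998]]
wrist_force: [-0.2, -0.5, 0.0]
opening: 75.4
finger_force: 0.0
[-0.11  0.26  0.03  1.9   0.05  0.95  1.47]
d tool [ -11.1 -108.9   -1.2] rot [-0.046  0.032 -0.071] t 13.725 F [-0.2 -0.5  0. ]
```

```bash
echo '[[[0,0,0],[-0.92,0.64,-1.42]],[[-0.064,-0.864,0],[0,0,0]],[[-0.064,-0.864,0],[0,0,0]],[[0,0,0],[0,0,0]],[[0,0,0],[0,0,0]]]' | python3 inch.py 65; python3 - <<'E'
from t2 import *
delta([545.4,-109.3,91],RD)
E
```

```text
time_s: 14.35
position: [549.8, -102.4, 213.3]
ee_rot: [[-0.996, -0.086, -0.001], [-0.086, 0.996, 0.001], [0.001, 0.001, -1.0]]
wrist_force: [-0.5, 0.9, -0.1]
opening: 64.9
finger_force: 0.0
d tool [  4.9  -6.6 122.3] rot [ 0.001 -0.001  0.006] t 14.35 F [-0.5  0.9 -0.1]
```

In the tool's units: 50 mm is 0.8, 25 mm is 0.4, 0.006 rad is 0.12.

```bash
echo '[[[0.08,-0.1056,0.32],[0,0,0.12]],[[0,0,0.8],[0,0,0]],[[0,0,0.4],[0,0,0]],[[0,0,0],[0,0,0]]]' | python3 inch.py >/dev/null; python3 - <<'E'
from t2 import *
delta([545.4,-109.3,91],RD)
w=grab("wrist","w7");s=grab("scene","s7")
cv2.imwrite("pics/c7.png",np.hstack([crop(w,160,180,320,300,1.25),crop(s,306,210,80,75,5)]))
E
```

```text
d tool [-1.1 -2.  26. ] rot [ 0.003 -0.005  0.005] t 14.85 F [-0.1  0.3  0.3]
```

View pics/c7.png

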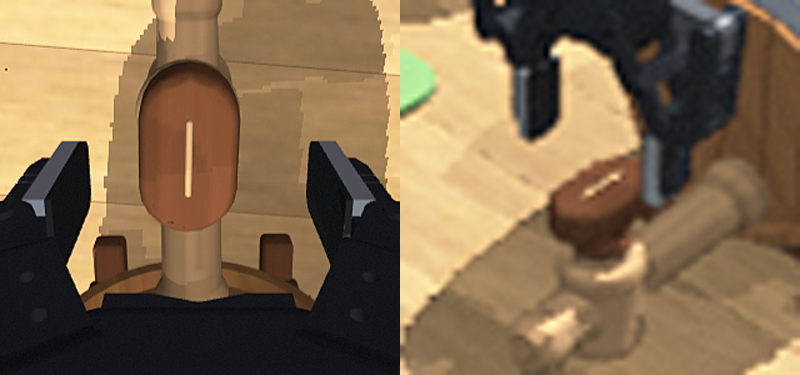

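```bash
python3 - <<'E'
from t2 import *
w=load("w7")
c=(189/1.25+160,148/1.25+180)
print("handle top by wrist",plane(w,c,114.5),proj(w,[545.4,-109.2,114.5]),c)
E
echo '[[[0,-0.04,0.192],[0,0,0.1]],[[0,0,0.224],[0,0,0]],[[0,0,0],[0,0,0]],[[0,0,0],[0,0,0]]]' | python3 inch.py;python3 - <<'E'
from t2 import *
delta([545.4,-109.3,91],RD)
E
```

```text
handle top by wrist [ 542.0298931  -111.22909464  114.5       ] [315.61943166 306.6492008 ] (311.2, 298.4)
time_s: 15.45
position: [546.8, -112.6, 93.1]
ee_rot: [[-0.997, -0.078, 0.0], [-0.078, 0.997, 0.001], [-0.0, 0.001, -1.0]]
wrist_force: [0.5, 0.1, -0.4]
opening: 65.0
finger_force: 0.0
d tool [1.1 3.4 2.1] rot [ 0.001  0.    -0.002] t 15.45 F [ 0.5  0.1 -0.4]
```

```bash
echo '[[[0.0448,0.032,0.024],[0,0,0]],[[0,0,0],[0,0,0]],[[0,0,0],[0,0,0]]]' | python3 inch.py;echo '[[[0,0,0],[0,0,0]],[[0,0,0],[0,0,0]],[[0,0,0],[0,0,0]],[[0,0,0],[0,0,0]],[[0,0,0],[0,0,0]]]' | python3 inch.py 25 60
```

```text
time_s: 15.82
position: [544.0, -110.8, 91.9]
ee_rot: [[-0.997, -0.078, 0.001], [-0.078, 0.997, 0.001], [-0.001, 0.001, -1.0]]
wrist_force: [-0.8, -0.4, -0.4]
opening: 65.1
finger_force: 0.0
time_s: 16.45
position: [544.0, -110.9, 91.7]
ee_rot: [[-0.997, -0.078, 0.001], [-0.078, 0.997, 0.001], [-0.001, 0.001, -1.0]]
wrist_force: [0.7, -0.2, -0.6]
opening: 30.6
finger_force: 60.9
```

In the tool's units: 1 mm is 0.016, 0.3 mm is 0.0048, 0.12 rad is 2.4.

```bash
echo '[[[0,0,0.0048],[0,0,2.4]],[[0,0,0.0112],[0,0,2.4]],[[0,0,0.016],[0,0,2]]]' | python3 inch.py - 80; python3 -c "
from bench import bot
print(bot.read_state()['wrist_torque'])"
```

```text
time_s: 16.82
position: [544.4, -111.0, 90.6]
ee_rot: [[-0.965, 0.262, 0.001], [0.262, 0.965, 0.001], [-0.001, 0.002, -1.0]]
wrist_force: [-1.9, 1.1, 9.3]
opening: 30.3
finger_force: 85.3
[0.03059588 0.47015968 0.0890753 ]
```

```bash
echo '[[[0,0,0.016],[0,0,1.6]],[[0,0,0.0128],[0,0,1.6]],[[0,0,0.0064],[0,0,1.6]]]' | python3 inch.py
```

```text
time_s: 17.2
position: [544.5, -111.2, 89.4]
ee_rot: [[-0.875, 0.483, 0.002], [0.483, 0.875, 0.001], [-0.001, 0.002, -1.0]]
wrist_force: [-4.6, 0.0, 15.6]
opening: 30.6
finger_force: 86.2
```

In the tool's units: 0.8 mm is 0.0128, 0.6 mm is 0.0096, 0.1 rad is 2.

```bash
echo '[[[0,0,0.0128],[0,0,2]],[[0,0,0.0096],[0,0,2]],[[0,0,0.008],[0,0,2]]]' | python3 inch.py| egrep 'pos|rot|for'; echo '[[[0,0,0.008],[0,0,2]],[[0,0,0.0064],[0,0,2]]]' | python3 inch.py
```

```text
position: [544.6, -111.4, 88.4]
ee_rot: [[-0.693, 0.721, 0.002], [0.721, 0.693, 0.001], [-0.0, 0.003, -1.0]]
wrist_force: [-7.6, 0.6, 22.5]
finger_force: 87.3
time_s: 17.82
position: [544.5, -111.6, 87.8]
ee_rot: [[-0.536, 0.844, 0.002], [0.844, 0.536, 0.002], [0.0, 0.003, -1.0]]
wrist_force: [-7.8, -0.4, 25.9]
opening: 30.8
finger_force: 87.6
```

In the tool's units: 0.4 mm is 0.0064, 0.3 mm is 0.0048, 0.1 rad is 2.

```bash
echo '[[[0,0,0.0064],[0,0,2]],[[0,0,0.0048],[0,0,2]],[[0,0,0.0032],[0,0,2]]]' | python3 inch.py| egrep 'pos|rot|for'; echo '[[[0,0,0],[0,0,2]],[[0,0,0],[0,0,1.8]]]' | python3 inch.py
```

```text
position: [544.5, -111.8, 87.1]
ee_rot: [[-0.262, 0.965, 0.002], [0.965, 0.262, 0.002], [0.001, 0.003, -1.0]]
wrist_force: [-8.9, 0.1, 27.8]
finger_force: 87.8
time_s: 18.45
position: [544.3, -111.9, 86.7]
ee_rot: [[-0.075, 0.997, 0.002], [0.997, 0.075, 0.002], [0.001, 0.002, -1.0]]
wrist_force: [-8.2, -0.0, 24.7]
opening: 30.7
finger_force: 87.3
```

Turned square. I'll relieve the pressure, open and rise a little.

In the tool's units: -1.2 mm is -0.0192.

```bash
echo '[[[0,0,-0.0192],[0,0,0]],[[0,0,-0.0192],[0,0,0]],[[0,0,0],[0,0,0]]]' | python3 inch.py| egrep 'pos|for'; echo '[[[0,0,0],[0,0,0]],[[0,0,0],[0,0,0]],[[0,0,0],[0,0,0]],[[0,0,0],[0,0,0]]]' | python3 inch.py 60; echo '[[[0,0,-0.48],[0,0,0]],[[0,0,-0.8],[0,0,0]],[[0,0,-0.8],[0,0,0]],[[0,0,-0.48],[0,0,0]],[[0,0,0],[0,0,0]]]' | python3 inch.py | egrep 'time|pos|for'
```

```text
position: [544.3, -111.7, 86.9]
wrist_force: [-2.1, -2.4, 6.8]
finger_force: 85.1
time_s: 19.32
position: [543.8, -110.6, 86.0]
ee_rot: [[-0.079, 0.997, 0.0], [0.997, 0.079, 0.002], [0.002, 0.0, -1.0]]
wrist_force: [0.6, -0.3, 0.3]
opening: 59.7
finger_force: 0.0
time_s: 19.95
position: [545.6, -111.4, 249.0]
wrist_force: [-0.6, 0.3, -0.7]
finger_force: 0.0
```

```bash
python3 - <<'E'
from h import *
from scipy.optimize import minimize
def stad(z):
    a=np.linspace(0,2*np.pi,40,endpoint=False);p=np.stack([12*np.sign(np.cos(a))+16*np.cos(a),16*np.sin(a),0*a+z],1);return p
def mask(im,box):
    P=im["pixels"].astype(int);r,g,b=P[...,0],P[...,1],P[...,2]
    m=((r>1.45*g)&(r<190)&(g<105)).astype(np.uint8);k=np.zeros_like(m);u,v,w,h=box;k[v:v+h,u:u+w]=m[v:v+h,u:u+w]
    n,l,s,c=cv2.connectedComponentsWithStats(k);i=1+np.argmax(s[1:,4]);return (l==i).astype(np.uint8),s[i]
def model(im,x,y,z,yaw):
    c,s=np.cos(yaw),np.sin(yaw);R=np.array([[c,-s,0],[s,c,0],[0,0,1]])
    M=np.zeros((480*8,640*8),np.uint8)
    pts=np.array([proj(im,np.array([x,y,z])+R@p) for p in np.vstack([stad(14.5),stad(31.5)])])
    cv2.fillConvexPoly(M,cv2.convexHull(((pts+.5)*8).astype(np.int32)),255)
    return cv2.resize(M,(640,480),interpolation=cv2.INTER_AREA)/255.
s=grab("scene","s8");w=grab("wrist","w8")
for n,im,y0,box in(("before s",load("s6"),.08,(330,235,32,30)),("after s",s,1.65,(325,235,45,32)),("before w7",load("w7"),.08,(250,200,120,200)),("after w",w,1.65,tuple((proj(w,[545,-110,110])-60).astype(int))+(120,120))):
    m,st=mask(im,box);print(n,"bbox",st,end=" ")
    M=cv2.moments(m,True);print("cent",round(M["m10"]/M["m00"],2),round(M["m01"]/M["m00"],2))
    # yaw by min-area rect axis on plane z=112
    v,u=np.nonzero(m);X=np.array([plane(im,(a,b),105)[:2] for a,b in zip(u,v)]);C=np.cov(X.T);ev,V=np.linalg.eigh(C);print("  centre",X.mean(0).round(1),"yaw",np.arctan2(V[1,1],V[0,1]).round(3),"sd",np.sqrt(ev[::-1]).round(1))
    if "s" in n.split()[1]:
        for z in(78.5,80,81.5,83,84.5):
            q=model(im,544.5,-110.5,z,y0);vv,uu=np.mgrid[:480,:640];print("  z",z,"model cent",((q*uu).sum()/q.sum()).round(2),((q*vv).sum()/q.sum()).round(2))
E
```

```text
before s bbox [336 242  25  19 282] cent 346.32 250.97
  centre [ 542.4 -112.2] yaw -2.686 sd [18.1 11.6]
  z 78.5 model cent 346.37 251.51
  z 80 model cent 346.39 250.97
  z 81.5 model cent 346.4 250.43
  z 83 model cent 346.39 249.9
  z 84.5 model cent 346.4 249.36
after s bbox [336 244  26  20 281] cent 346.2 252.84
  centre [ 537.4 -116.9] yaw 1.065 sd [17.4 12.7]
  z 78.5 model cent 346.53 251.49
  z 80 model cent 346.54 250.96
  z 81.5 model cent 346.56 250.43
  z 83 model cent 346.57 249.89
  z 84.5 model cent 346.58 249.36
before w7 bbox [ 271  229   81  136 9011] cent 310.41 296.51
  centre [ 545.7 -111.4] yaw -3.081 sd [16.1  9.2]
after w bbox [ 295  188   43   76 2545] cent 314.91 225.38
  centre [ 542.4 -111.9] yaw 1.653 sd [15.4  8.5]
```

The wrist view gives the handle's yaw as 1.65 rad, square across the spout. The scene view shows the key sank about 4 to 5 mm (3.5 mm expected). I'm handing the job in.

```bash
python3 -c "
from bench import bot
print(bot.close_job())"
```

```text
the job is handed in; nothing more can be done
None
```

I handed the job in: the key is seated in the tap with its handle square across the spout and let go. My own measurements support this, but `close_job()` returned no verdict.

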